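# Find and open the loose trough cover

## Robot

A 6-joint arm with a two-finger parallel gripper is mounted at the origin on the work surface. World frame = base frame: x ahead of the robot, y to its left, z up, the work surface at z = 0. Lengths are in m, angles in rad, forces in N, time in s.
With the tool pointing down it reaches from about 0.35 to 0.975 m from the base axis. Payload 4.9 kg.
Tool frame: the origin (TCP) lies at the very end of the fingers, on their centre line; the grasp point (between the pads) lies 19 mm behind it; z points along the fingers, y is the line along which they close (so a half turn about z gives the same grasp; the last joint's range is limited). The gripper opens to 85 mm and grips with 20 to 120 N. Pads are 22 mm wide; open, the fingers measure 114 mm over their backs; the gripper's body (76 mm by 85 mm) begins 54 mm behind the grasp point. The pads swing forward as they close: fully open they stand 13 mm farther back than shut.
Start: joints at [1.166, 0.053, 1.613, -0, 1.476, -0.119], TCP at [0.176, 0.6, 0.231] pointing down, gripper open.
Joint ranges: [-3.01, 3.01], [-1.01, 2.22], [0.06, 2.58], [-1.02, 4.17], [0.09, 2.62], [-3.14, 3.14]. Speed limits (rad/s): [2.57, 2.57, 3.14, 3.14, 3.14, 3.14].

## Interface

Orientations are given as a unit quaternion [w, x, y, z].
In Python, from plant import manip gives the robot as it stands.
- The arm moves only by the tool move_arm, never from a script. Its argument "plan" is a list that holds one entry, the list of rows, each a list of 7 numbers: the shift along the tool's x, y, z as a fraction of full scale, then the turn, a rotation vector about the tool's x, y, z as a fraction of full scale, then the closure, from 0 (fully open) to 1 (shut). In form: [[[dx, dy, dz, wx, wy, wz, fingers], ...]]. A call has exactly 10 rows; each row shifts and turns the commanded pose from where the row before left it, along the tool's axes as they then stand; what a row does not reach is not made up. Full scale, the value 1, is 0.12 m for a shift and 0.15 rad for a turn. A row lasts 1/8 s, in which the tool goes at most 62.5 mm and 10.7 degrees, less where a joint would pass 70% of its speed; a pose out of reach is approached as far as the arm can. A call with a number of a shift or a turn outside -1 to 1 is refused whole. A call with a gripper value outside its range is refused whole. The fingers move at their own pace and stop on an object; the grip force is fixed at half the most. Time passes only in rows, so rows that do not move let the fingers close, or fill a call up. It gives the time, the measured TCP pose, the force, the opening and the grip force at its end, in the units of the state.
- manip.state(): the state, without advancing time (a new reading comes with each control period).
- manip.grab_frame(name): name is "side" or "top" or "wrist"; returns a dict with "pixels" (480x640x3 uint8, blue, green, red), "depth" (480x640 float32, m along the optical axis (not along the pixel's ray), 0 where there is no reading), "vfov" (degrees; the focal length in pixels is half the picture's height over the tangent of half this angle, whatever the lens; pixels are square), "cx", "cy" (the principal point, pixels), "view" (4x4, takes a point from world to camera coordinates). Camera axes: x right, y down, z forward; pixel columns grow to the right and rows downward; lengths in m; the calibration is good to about 2 mm. The wrist camera is an equidistant fisheye: a pixel r from the principal point sees the ray r / f radians off the axis. A picture is of the moment at which its call begins.
- manip.job_done(): hands the job in; it is judged then, once.
The state is a dict: "time": time; "joint_pos": joint angles; "joint_vel": joint speeds; "joint_efforts": joint torques, N m; "tool_pos": TCP position; "tool_rot": TCP orientation; "contact_force": force on the tool from outside, world axes, zero at the start; "ft_torque": the same for the moment, N m; "gripper_width": opening from 0.0 (shut) to 1.0 (fully open); "grasp_force": force on a finger pad.
Only numpy, scipy, OpenCV 4.12 (cv2) and the standard library are available. Lean on these libraries where they do the work, as an engineer would, in place of code of your own. Each camera call takes 0.05 s, during which the arm holds its last target. There are 200 camera calls.

## Task

Three of the four metal covers on the settling trough are chocked shut and one is free. With closed fingertips press gently on the robot-side end of the covers one after another to find the one that rocks, then push that one down until it tips fully open and stays open. Do not move the glassware, wheel or stone, and do not force the covers that stay firm.

Things in the scene. Friction and masses are not known exactly. Their poses are not given: they have to be found in the camera images.
- trough: Fixed grey trough, 200 x 426 x 85 mm high, on the bench; origin on the bench, box spans x -90..+110, y -213..+213 mm. Its x points away from the robot (within 0.35 rad). Four wells in its top, 90 mm wide, pitch 102 mm along y, x -67..+22 mm, 77 mm deep, each filled flush by a cover plate. Top beyond x +22 mm is a solid shelf with glassware.
- cover1 (a joint): Tilt of cover 1 (trough y +153 mm) in rad: 0 shut, 1.15 fully open at its stop. All covers alike: bare metal plate 85 (x) x 86 (y) mm, 0.7 kg, ribs near its robot-side end. Each tips about an axle along trough y, 20 mm below its top, 55 mm from the robot-side edge, 30 mm from the far edge (dark marks on the rails). The robot-side end sinks as it opens.
- cover2 (a joint): Tilt of cover 2 (trough y +51 mm), as cover 1. Three covers are chocked underneath, out of sight, and tilt less than 0.04 rad when pressed; the other one, a different one each time, sinks under a steady 1 to 2 N (a brief jolt of some 5 N as it starts to move). The plate of every cover sits on rubber that yields about 1 mm per 4 N, at most 5 mm: a firm cover gives that much and no more.
- cover3 (a joint): Tilt of cover 3 (trough y -51 mm), as cover 1. The free cover swings shut by its own weight if let go before about 0.6 rad; pushed further it falls open to its stop and stays.
- cover4 (a joint): Tilt of cover 4 (trough y -153 mm), as cover 1. To tip the free cover over, closed fingertips going straight down at its press point (as it lay when shut) must sink 30 to 35 mm below the trough top.
- cover1_press (a point): Where to press cover 1: on its top face, mid-width, 15 mm from its robot-side edge, 40 mm on the robot side of its axle; 85 mm above the bench when shut. Axes as the trough when shut; it moves with the cover.
- cover2_press (a point): Where to press cover 2: on its top face, mid-width, 15 mm from its robot-side edge, 40 mm on the robot side of its axle; 85 mm above the bench when shut. Axes as the trough when shut; it moves with the cover.
- cover3_press (a point): Where to press cover 3: on its top face, mid-width, 15 mm from its robot-side edge, 40 mm on the robot side of its axle; 85 mm above the bench when shut. Axes as the trough when shut; it moves with the cover.
- cover4_press (a point): Where to press cover 4: on its top face, mid-width, 15 mm from its robot-side edge, 40 mm on the robot side of its axle; 85 mm above the bench when shut. Axes as the trough when shut; it moves with the cover.
- vase: Bystander: clear glass vase, 100 mm high, 62 mm across, standing on the trough shelf beyond the covers. Origin at the centre of its foot.
- tumbler: Bystander: glass tumbler, 75 mm high, 60 mm across, standing on the trough shelf beyond the covers. Origin at the centre of its foot.
- wheel: Bystander: flat brown grinding wheel, 120 mm across, 22 mm thick with a 24 mm hole, lying on the bench to the left of the trough. Origin at the centre of its underside.
- stone: Bystander: pale dressing stone 100 x 45 x 28 mm lying on the bench to the right of the trough. Origin at the centre of its underside.

How it is judged:
On the way, in this order (a step that is already met when the one before it is completed fails the run):
1. the free cover rocks under the press (value of joint any of cover1, cover2, cover3, cover4 above 0.08 rad), for 0.04 s.
2. that cover is tipped open (value of joint any of cover1, cover2, cover3, cover4 above 0.95 rad), for 0.2 s.
At the end, for the whole second after the job is handed in: One cover stands open at rest, tilted more than 0.95 rad, and the other three are shut (less than 0.06 rad) (((value of joint cover1 above 0.95 rad and velocity of joint cover1 between -0.05 and 0.05 rad/s and value of joint each of cover2, cover3, cover4 below 0.06 rad) or (value of joint cover2 above 0.95 rad and velocity of joint cover2 between -0.05 and 0.05 rad/s and value of joint each of cover1, cover3, cover4 below 0.06 rad) or (value of joint cover3 above 0.95 rad and velocity of joint cover3 between -0.05 and 0.05 rad/s and value of joint each of cover1, cover2, cover4 below 0.06 rad) or (value of joint cover4 above 0.95 rad and velocity of joint cover4 between -0.05 and 0.05 rad/s and value of joint each of cover1, cover2, cover3 below 0.06 rad))); the robot touches nothing.
It fails at once if the trough or a cover is pressed or struck with more than 45 N (contact force between any of the fingers, the arm and trough above 45 N).
It fails at once if a bystander is moved or lifted more than 20 mm or tipped (distance of any of vase, tumbler, wheel, stone from where it was at the start of the episode above 0.02 m or angle between any of vase, tumbler, wheel, stone's own z axis and vertical above 0.35 rad).
It also fails if it takes over 48 s, if anything falls off the work surface, if the arm or the gripper's body presses on something with over 40 N, if the wrist force passes 120 N, or if a joint passes its speed limit or range.

## Working session

There is one attempt and no reset: what is moved stays moved. The work goes in short steps, Python scripts to look and compute and a tool call to move; the robot and the scene stay as the last step left them, time stands still between calls to the robot, and variables do not carry over. Pictures are saved under pics/ and viewed, at most 10 in all, crops included, and the job is handed in when it is done.

Besides the shell and the picture viewer there is one more tool, called after ">>>" as name(argument=value, ...) on one line, values as JSON. move_arm: Moves the arm, as the interface text tells. Its arguments: {"type":"object","properties":{"plan":{"type":"array"}},"required":["plan"]}

```bash
mkdir -p pics; python3 - <<'E'
from plant import manip
import cv2,numpy as np
for n in("top","side"):
    f=manip.grab_frame(n); cv2.imwrite(f"pics/{n}0.png",f["pixels"]); np.savez(f"{n}0.npz",**f)
    print(n,f["vfov"],f["cx"],f["cy"],np.round(f["view"],3).tolist())
s=manip.state();print(s)
E
```

```text
top 54.55685652352876 322.1530599743344 240.97185782238535 [[0.027, -1.0, -0.005, -0.022], [-0.987, -0.026, -0.16, 0.575], [0.16, 0.009, -0.987, 1.254], [0.0, 0.0, 0.0, 1.0]]
side 54.05491114658553 314.74952336208906 235.30345822624426 [[0.787, -0.617, -0.001, -0.468], [-0.473, -0.603, -0.643, 0.343], [0.396, 0.506, -0.766, 1.116], [0.0, 0.0, 0.0, 1.0]]
{'time': 0.1, 'joint_pos': array([ 1.16603430e+00,  5.32970927e-02,  1.61414690e+00,  2.27610728e-05,
        1.47599269e+00, -1.18964685e-01]), 'joint_vel': array([ 0.00183519,  0.00049332, -0.0042148 ,  0.00059268,  0.00014026,
       -0.00016935]), 'joint_efforts': array([-1.39425074e-04, -3.94908178e+01, -3.71361208e+01, -1.47468468e-04,
        3.92791568e-03, -1.11979256e-05]), 'tool_pos': array([0.1759532 , 0.59914123, 0.23018793]), 'tool_rot': array([-2.49634086e-04,  1.42413850e-01,  9.89806772e-01, -8.87649504e-04]), 'contact_force': array([-0.60433799, -0.32031642,  0.27633703]), 'ft_torque': array([0.01016816, 0.00681664, 0.05422047]), 'grasp_force': 0.0, 'gripper_width': 0.99675908306}
```

View pics/top0.png

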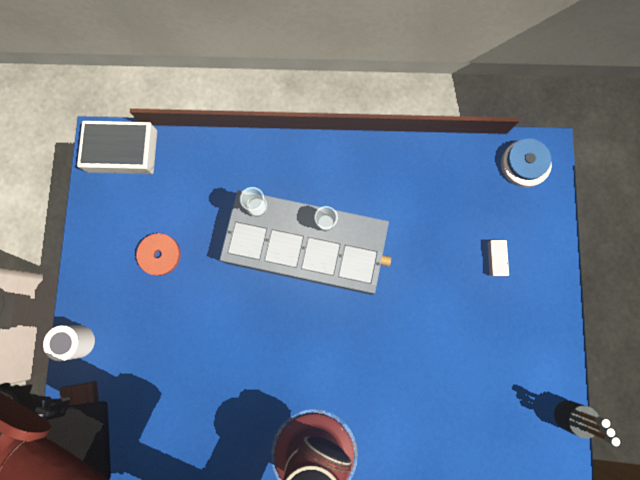

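```bash
cat > h.py <<'E'
import numpy as np,cv2
def world(f):
    d=f["depth"]; F=240/np.tan(np.radians(float(f["vfov"]))/2)
    v,u=np.mgrid[:480,:640]
    P=np.stack([(u-f["cx"])/F*d,(v-f["cy"])/F*d,d],-1)
    T=np.linalg.inv(f["view"]); return P@T[:3,:3].T+T[:3,3]
E
python3 - <<'E'
from h import *
f=np.load("top0.npz");W=world(f)
m=((abs(W[...,2]-.085)<.006)&(f["depth"]>0)&(W[...,0]>.3)).astype(np.uint8)
m=cv2.morphologyEx(m,cv2.MORPH_OPEN,np.ones((5,5)))
n,l,s,c=cv2.connectedComponentsWithStats(m)
print(s.tolist())
i=1+np.argmax(s[1:,4]); P=W[l==i][:,:2].astype(np.float32)
print("z",np.median(W[l==i][:,2]),cv2.minAreaRect(P))
E
```

```text
[[0, 0, 640, 480, 298769], [349, 114, 5, 5, 25], [468, 116, 5, 5, 25], [222, 196, 165, 77, 6692], [235, 199, 6, 6, 35], [311, 246, 70, 46, 1447], [282, 265, 14, 10, 104], [297, 269, 8, 8, 63], [361, 282, 5, 8, 40]]
z 0.08435388488511342 ((0.5716609358787537, 0.04074990749359131), (0.4265877604484558, 0.2010718435049057), 79.50382232666016)
```

The top view shows the trough with plates at about (247,240), (284,248), (321,257) and (358,265). The glassware is at (253,201) and (326,217), the wheel at (157,254) and the stone at (499,258). I'll cross-check the pose against the plate outlines.

```bash
cat >> h.py <<'E'
def ray(f,u,v,z):
    F=240/np.tan(np.radians(float(f["vfov"]))/2); T=np.linalg.inv(f["view"])
    d=T[:3,:3]@np.array([(u-f["cx"])/F,(v-f["cy"])/F,1]); o=T[:3,3]
    return o+d*(z-o[2])/d[2]
E
python3 - <<'E'
from h import *
for n in("top","side"):
    f=np.load(n+"0.npz");hsv=cv2.cvtColor(f["pixels"],cv2.COLOR_BGR2HSV)
    W=world(f)
    m=((hsv[...,1]<50)&(hsv[...,2]>175)).astype(np.uint8)
    m=cv2.morphologyEx(m,cv2.MORPH_OPEN,np.ones((3,3)))
    nn,l,s,c=cv2.connectedComponentsWithStats(m)
    for i in range(1,nn):
        p=ray(f,*c[i],.085)
        if 300<s[i,4]<5000 and .4<p[0]<.75 and abs(p[1])<.35:
            cn=cv2.findContours((l==i).astype(np.uint8),0,2)[0][0]
            q=np.array([ray(f,*x[0],.085)[:2] for x in cn],np.float32)
            r=cv2.minAreaRect(q);print(n,c[i].round(),s[i,4],np.round(r[0],4),np.round(r[1],4),round(r[2],1))
th=np.radians(79.5-90);R=np.array([[np.cos(th),-np.sin(th)],[np.sin(th),np.cos(th)]])
C=np.array([.5717,.0407])
print("centres",[(C+R@[-.0325,y]).round(4).tolist() for y in(.153,.051,-.051,-.153)])
print("press",[(C+R@[-.060,y]).round(4).tolist() for y in(.153,.051,-.051,-.153)])
E
```

```text
side [265. 202.] 636 [0.5639 0.1982] [0.0907 0.0844] 79.6
side [279. 226.] 725 [0.5455 0.0978] [0.0902 0.0846] 79.5
side [295. 251.] 822 [ 0.5264 -0.0036] [0.0893 0.0842] 79.7
side [313. 279.] 935 [ 0.5082 -0.1027] [0.0896 0.0845] 79.7
centres [[0.5676, 0.1971], [0.549, 0.0968], [0.5305, -0.0035], [0.5119, -0.1038]]
press [[0.5406, 0.2021], [0.522, 0.1018], [0.5034, 0.0015], [0.4848, -0.0988]]
```

View pics/side0.png

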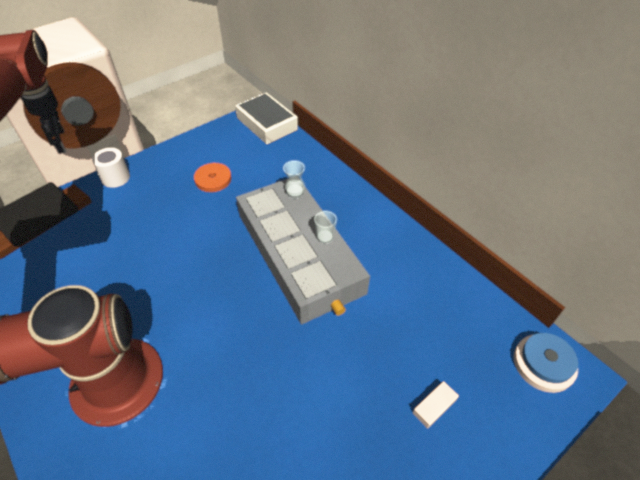

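The side view shows the same four plates at (265,202), (279,226), (295,251) and (313,279). Both views agree to about 4 mm, with yaw about -10.4°. I'll rotate the tool to the trough axes, close the fingers and travel high.

>>> move_arm(plan=[[[0, 0, 0, 0, 0, -0.7, 1], [-0.35, -0.27, 0, 0, 0, 0, 1], [-0.35, -0.27, 0, 0, 0, 0, 1], [-0.35, -0.27, 0, 0, 0, 0, 1], [-0.35, -0.27, 0, 0, 0, 0, 1], [-0.35, -0.27, 0, 0, 0, 0, 1], [-0.35, -0.27, 0, 0, 0, 0, 1], [-0.35, -0.27, 0, 0, 0, 0, 1], [-0.35, -0.27, 0, 0, 0, 0, 1], [0, 0, 0, 0, 0, 0, 1]]])

```text
time: 1.35
tool_pos: [0.4616, 0.2817, 0.2307]
tool_rot: [-0.0, 0.093, 0.996, -0.0]
contact_force: [-0.3, 0.5, -0.9]
gripper_width: 0.002
grasp_force: 0.0
```

```bash
cat > st.py <<'E'
from plant import manip
import numpy as np
from scipy.spatial.transform import Rotation as Ro
P=[[.5388,.2025],[.520,.102],[.5015,.0015],[.483,-.098]]
s=manip.state();p=s["tool_pos"];R=Ro.from_quat(np.roll(s["tool_rot"],-1)).as_matrix()
print("t",s["time"],"p",p.round(4),"F",s["contact_force"].round(2),"grip",round(s["gripper_width"],3),"yaw_y",np.degrees(np.arctan2(R[1,1],R[0,1])).round(2),"z",R[:,2].round(3))
for i,q in enumerate(P): print(i+1,"rows needed dx,dy,dz(to z=.105):",(R.T@(np.array([*q,.105])-p)/.12).round(3))
E
python3 st.py
```

```text
t 1.35 p [0.4616 0.2817 0.2307] F [-0.31  0.52 -0.89] grip 0.002 yaw_y 79.35 z [-0.001 -0.001 -1.   ]
1 rows needed dx,dy,dz(to z=.105): [-0.755 -0.529  1.048]
2 rows needed dx,dy,dz(to z=.105): [-0.755 -1.381  1.049]
3 rows needed dx,dy,dz(to z=.105): [-0.759 -2.233  1.049]
4 rows needed dx,dy,dz(to z=.105): [-0.76  -3.076  1.05 ]
```

>>> move_arm(plan=[[[-0.25, -0.18, 0, 0, 0, 0, 1], [-0.25, -0.18, 0.1, 0, 0, 0, 1], [-0.255, -0.17, 0.2, 0, 0, 0, 1], [0, 0, 0.3, 0, 0, 0, 1], [0, 0, 0.25, 0, 0, 0, 1], [0, 0, 0.1, 0, 0, 0, 1], [0, 0, 0.05, 0, 0, 0, 1], [0, 0, 0.05, 0, 0, 0, 1], [0, 0, 0, 0, 0, 0, 1], [0, 0, 0, 0, 0, 0, 1]]])

```text
time: 2.6
tool_pos: [0.5383, 0.2055, 0.1062]
tool_rot: [0.001, 0.09, 0.996, 0.0]
contact_force: [-0.5, -0.5, 0.6]
gripper_width: 0.001
grasp_force: 0.0
```

```bash
python3 st.py; python3 - <<'E'
from plant import manip
import cv2
for n in("wrist","side"):
    f=manip.grab_frame(n)["pixels"]
    if n=="side": f=cv2.resize(f[130:330,190:420],None,fx=2.6,fy=2.6)
    cv2.imwrite(f"pics/{n}1.png",f)
E
```

```text
t 2.6 p [0.5383 0.2055 0.1062] F [-0.5  -0.55  0.65] grip 0.001 yaw_y 79.64 z [ 0.001  0.    -1.   ]
1 rows needed dx,dy,dz(to z=.105): [-0.008 -0.024  0.01 ]
2 rows needed dx,dy,dz(to z=.105): [-0.005 -0.876  0.01 ]
3 rows needed dx,dy,dz(to z=.105): [-0.004 -1.728  0.009]
4 rows needed dx,dy,dz(to z=.105): [-1.000e-03 -2.571e+00  9.000e-03]
```

View pics/wrist1.png

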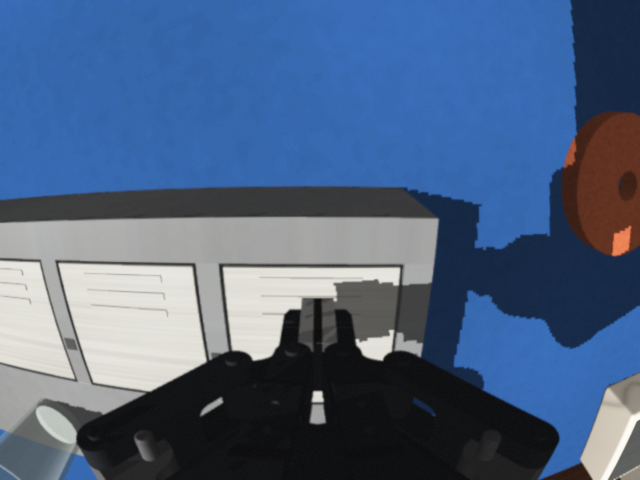

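View pics/side1.png

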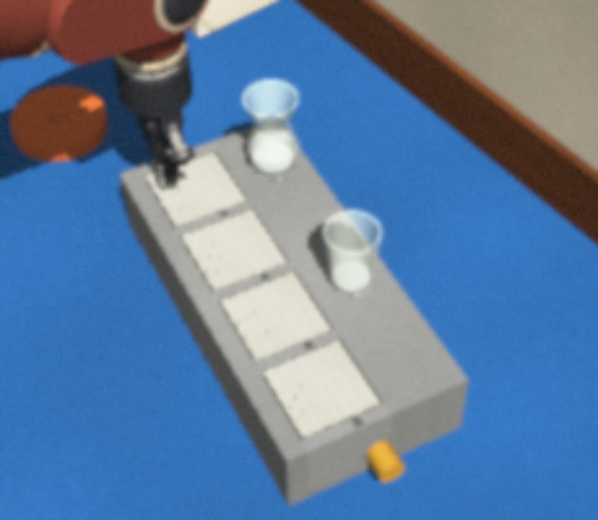

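The wrist view shows the closed tips at (318,298) over cover 1, whose edges are at columns 220 to 403 and robot-side edge at row 265. They are well placed. I'll press gently.

>>> move_arm(plan=[[[-0.008, -0.02, 0.04, 0, 0, 0, 1], [0, 0, 0.04, 0, 0, 0, 1], [0, 0, 0.04, 0, 0, 0, 1], [0, 0, 0.016, 0, 0, 0, 1], [0, 0, 0.016, 0, 0, 0, 1], [0, 0, 0.016, 0, 0, 0, 1], [0, 0, 0.016, 0, 0, 0, 1], [0, 0, 0.016, 0, 0, 0, 1], [0, 0, 0, 0, 0, 0, 1], [0, 0, 0, 0, 0, 0, 1]]])

```text
time: 3.95
tool_pos: [0.5383, 0.203, 0.0825]
tool_rot: [-0.0, 0.09, 0.996, -0.0]
contact_force: [-4.9, 0.2, 6.8]
gripper_width: 0.001
grasp_force: 3.6
```

```bash
python3 st.py
```

```text
t 3.95 p [0.5383 0.203  0.0825] F [-4.93  0.18  6.8 ] grip 0.001 yaw_y 79.65 z [-0. -0. -1.]
1 rows needed dx,dy,dz(to z=.105): [-0.005 -0.003 -0.187]
2 rows needed dx,dy,dz(to z=.105): [-0.001 -0.855 -0.187]
3 rows needed dx,dy,dz(to z=.105): [ 0.    -1.707 -0.187]
4 rows needed dx,dy,dz(to z=.105): [ 0.003 -2.55  -0.187]
```

Cover 1 holds a steady 6.8 N, so it is firm. On to cover 2.

>>> move_arm(plan=[[[0, 0, -0.15, 0, 0, 0, 1], [0, -0.43, 0, 0, 0, 0, 1], [0, -0.425, 0, 0, 0, 0, 1], [0, 0, 0.04, 0, 0, 0, 1], [0, 0, 0.04, 0, 0, 0, 1], [0, 0, 0.018, 0, 0, 0, 1], [0, 0, 0.018, 0, 0, 0, 1], [0, 0, 0.018, 0, 0, 0, 1], [0, 0, 0.018, 0, 0, 0, 1], [0, 0, 0, 0, 0, 0, 1]]])

```text
time: 5.2
tool_pos: [0.5199, 0.1027, 0.0823]
tool_rot: [-0.0, 0.09, 0.996, 0.0]
contact_force: [-4.6, 0.9, 8.2]
gripper_width: -0.002
grasp_force: 4.1
```

```bash
python3 st.py
```

```text
t 5.2 p [0.5199 0.1027 0.0823] F [-4.65  0.94  8.24] grip -0.002 yaw_y 79.67 z [-0.001  0.001 -1.   ]
1 rows needed dx,dy,dz(to z=.105): [-0.006  0.847 -0.189]
2 rows needed dx,dy,dz(to z=.105): [-0.002 -0.005 -0.19 ]
3 rows needed dx,dy,dz(to z=.105): [-0.001 -0.857 -0.19 ]
4 rows needed dx,dy,dz(to z=.105): [ 0.002 -1.7   -0.191]
```

Cover 2 reads 8.2 N, also firm. Cover 3 next.

>>> move_arm(plan=[[[0, 0, -0.15, 0, 0, 0, 1], [0, -0.43, 0, 0, 0, 0, 1], [0, -0.425, 0, 0, 0, 0, 1], [0, 0, 0.04, 0, 0, 0, 1], [0, 0, 0.04, 0, 0, 0, 1], [0, 0, 0.018, 0, 0, 0, 1], [0, 0, 0.018, 0, 0, 0, 1], [0, 0, 0.018, 0, 0, 0, 1], [0, 0, 0.018, 0, 0, 0, 1], [0, 0, 0, 0, 0, 0, 1]]])

```text
time: 6.45
tool_pos: [0.5014, 0.0018, 0.082]
tool_rot: [-0.001, 0.09, 0.996, 0.001]
contact_force: [-5.8, 2.6, 9.1]
gripper_width: 0.004
grasp_force: 4.6
```

```bash
python3 st.py
```

```text
t 6.45 p [0.5014 0.0018 0.082 ] F [-5.82  2.56  9.14] grip 0.004 yaw_y 79.67 z [-0.001  0.001 -1.   ]
1 rows needed dx,dy,dz(to z=.105): [-0.006  1.701 -0.19 ]
2 rows needed dx,dy,dz(to z=.105): [-0.002  0.849 -0.19 ]
3 rows needed dx,dy,dz(to z=.105): [-0.001 -0.002 -0.191]
4 rows needed dx,dy,dz(to z=.105): [ 0.002 -0.845 -0.192]
```

Cover 3 reads 9.1 N, firm. Cover 4 next.

>>> move_arm(plan=[[[0, 0, -0.15, 0, 0, 0, 1], [0, -0.43, 0, 0, 0, 0, 1], [0, -0.42, 0, 0, 0, 0, 1], [0, 0, 0.04, 0, 0, 0, 1], [0, 0, 0.04, 0, 0, 0, 1], [0, 0, 0.018, 0, 0, 0, 1], [0, 0, 0.018, 0, 0, 0, 1], [0, 0, 0.018, 0, 0, 0, 1], [0, 0, 0.018, 0, 0, 0, 1], [0, 0, 0, 0, 0, 0, 1]]])

```text
time: 7.7
tool_pos: [0.4829, -0.0991, 0.0804]
tool_rot: [-0.0, 0.09, 0.996, 0.0]
contact_force: [-1.2, 1.5, 0.9]
gripper_width: -0.0
grasp_force: 0.8
```

```bash
python3 st.py
```

```text
t 7.7 p [ 0.4829 -0.0991  0.0804] F [-1.19  1.53  0.9 ] grip -0.0 yaw_y 79.65 z [-0.  0. -1.]
1 rows needed dx,dy,dz(to z=.105): [-0.006  2.556 -0.205]
2 rows needed dx,dy,dz(to z=.105): [-0.003  1.704 -0.205]
3 rows needed dx,dy,dz(to z=.105): [-0.002  0.853 -0.205]
4 rows needed dx,dy,dz(to z=.105): [ 0.001  0.009 -0.205]
```

Cover 4 gives only 0.9 N at 4.6 mm deep, so it is the free one. I'll push it down to about 32.5 mm.

>>> move_arm(plan=[[[0, 0.009, 0.026, 0, 0, 0, 1], [0, 0, 0.026, 0, 0, 0, 1], [0, 0, 0.026, 0, 0, 0, 1], [0, 0, 0.026, 0, 0, 0, 1], [0, 0, 0.026, 0, 0, 0, 1], [0, 0, 0.026, 0, 0, 0, 1], [0, 0, 0.026, 0, 0, 0, 1], [0, 0, 0.026, 0, 0, 0, 1], [0, 0, 0.026, 0, 0, 0, 1], [0, 0, 0, 0, 0, 0, 1]]])

```text
time: 8.95
tool_pos: [0.4831, -0.0982, 0.0522]
tool_rot: [-0.0, 0.09, 0.996, 0.0]
contact_force: [-0.8, 0.7, -0.1]
gripper_width: 0.001
grasp_force: 0.0
```

```bash
python3 st.py; python3 - <<'E'
from plant import manip
import cv2
f=manip.grab_frame("side")["pixels"]
cv2.imwrite("pics/side2.png",cv2.resize(f[130:330,190:420],None,fx=2.6,fy=2.6))
E
```

```text
t 8.95 p [ 0.4831 -0.0982  0.0522] F [-0.83  0.65 -0.06] grip 0.001 yaw_y 79.64 z [-0.  0. -1.]
1 rows needed dx,dy,dz(to z=.105): [-0.006  2.548 -0.44 ]
2 rows needed dx,dy,dz(to z=.105): [-0.002  1.696 -0.44 ]
3 rows needed dx,dy,dz(to z=.105): [-0.001  0.845 -0.44 ]
4 rows needed dx,dy,dz(to z=.105): [ 0.001  0.001 -0.44 ]
```

View pics/side2.png

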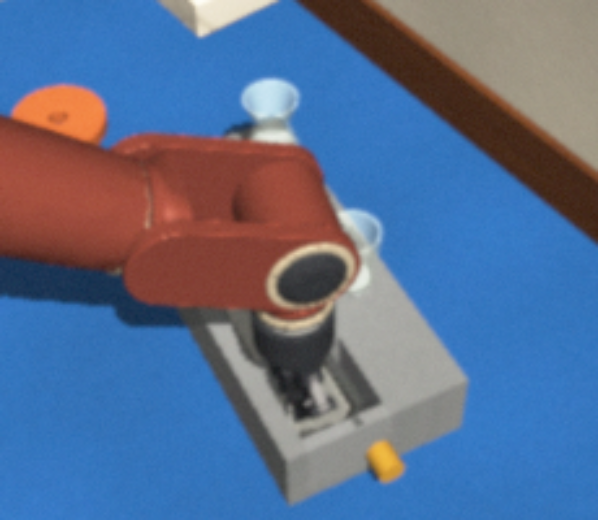

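Contact force is zero and the cover 4 well near (350,370) shows the plate tipped. I'll withdraw straight up, slowly at first.

>>> move_arm(plan=[[[0, 0, -0.05, 0, 0, 0, 1], [0, 0, -0.1, 0, 0, 0, 1], [0, 0, -0.15, 0, 0, 0, 1], [0, 0, -0.2, 0, 0, 0, 1], [0, 0, -0.3, 0, 0, 0, 1], [0, 0, -0.3, 0, 0, 0, 1], [0.3, 0, -0.2, 0, 0, 0, 1], [0.3, 0, 0, 0, 0, 0, 1], [0, 0, 0, 0, 0, 0, 1], [0, 0, 0, 0, 0, 0, 1]]])

```text
time: 10.25
tool_pos: [0.413, -0.0855, 0.2095]
tool_rot: [0.001, 0.09, 0.996, -0.0]
contact_force: [0.6, -0.4, -0.4]
gripper_width: -0.001
grasp_force: 0.0
```

```bash
python3 st.py; python3 - <<'E'
from plant import manip
import cv2
from h import *
f=manip.grab_frame("side");W=world(f)
f=f["pixels"]
cv2.imwrite("pics/side3.png",cv2.resize(f[130:330,190:420],None,fx=2.6,fy=2.6))
R=np.array([[.9836,.1805],[-.1805,.9836]]); C=np.array([.483,-.098])
loc=(W[...,:2]-C)@R
for x in range(-10,76,8):
    k=(abs(loc[...,0]-x/1000)<.003)&(abs(loc[...,1])<.025)
    print(x,k.sum(),np.median(W[k][:,2]).round(3) if k.any() else None)
E
```

```text
t 10.25 p [ 0.413  -0.0855  0.2095] F [ 0.61 -0.42 -0.42] grip -0.001 yaw_y 79.64 z [ 0.002 -0.001 -1.   ]
1 rows needed dx,dy,dz(to z=.105): [-0.598  2.55   0.871]
2 rows needed dx,dy,dz(to z=.105): [-0.594  1.698  0.871]
3 rows needed dx,dy,dz(to z=.105): [-0.593  0.846  0.872]
4 rows needed dx,dy,dz(to z=.105): [-0.591  0.003  0.872]
-10 0 None
-2 30 0.031
6 59 0.046
14 63 0.064
22 61 0.081
30 53 0.097
38 37 0.097
46 31 0.094
54 6 0.09
62 0 None
70 123 0.068
```

View pics/side3.png

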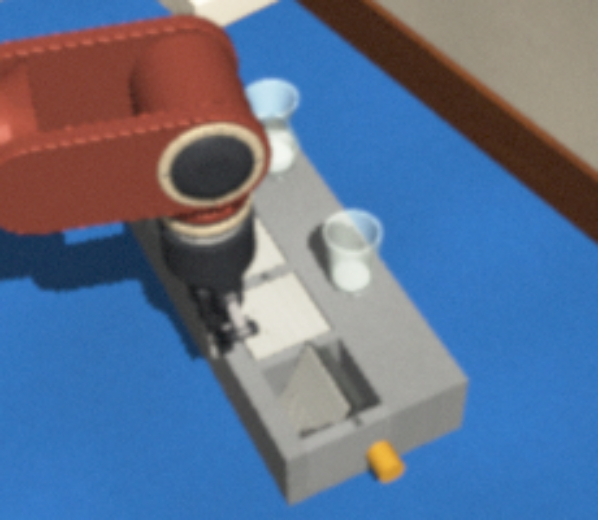

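Cover 4 stands tipped at about (315,385), and the depth slope gives about 1.12 rad. The others are shut and the glassware hasn't moved. Handing in.

```bash
python3 -c "
from plant import manip
print(manip.job_done())"
```

```text
the job is handed in; nothing more can be done
None
```

Cover 4 was the free one: it is tipped fully open (about 1.12 rad measured) and stays open, covers 1–3 held firm at no more than about 9 N in the readings after each press, no bystander was touched, and the job is handed in (no verdict was returned).

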